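Set the last push rivet of an icon's travel frame

TASK

Fasten the last corner of the grey backing board to the travel frame. Lift the large black push rivet out of the wooden block by its raised pin, feel along the empty slot for the frame's hole beneath it, and push the rivet in until its flange lies on the board, the pin still standing up; then press the pin down flush with the flange so that the prongs spread and hold. Work gently, because a finished painting lies under the board: do not drive the pin before the rivet is home, do not bear down hard on the board, and leave the other things where they are.

Things in the scene. Friction and masses are not known exactly. Their poses are not given: they have to be found in the camera images.
- slot (a point): Centre of the empty slot at a corner of the grey board, at its top face: a through-slot 36 mm long (along y) and 13.5 mm wide (along x); z up. Below, in the frame's ledge, is the rivet's round hole, 13 mm wide: centred across the slot, but up to 10.5 mm either way from the slot's centre along it, as the slotted board can shift. Off the hole, a shank stands on the ledge 6 mm below the board's top.
- board: Backing board: grey plastic, 196 (x) by 228 (y) by 6 mm, fixed, its top 40 mm above the table. Origin: centre of its underside. At most 50 N may bear on it. It lies on the travel frame's plywood ledge (8 mm thick, 20 mm free below). Three corners are riveted already, flange 26 mm wide; each sits as far along its slot as the hole does along the empty one.
- rivet_block: Dark wood block, 42 (x) by 122 (y) by 34 mm high, fixed. Origin: centre of its underside. Three holes 15 mm wide, 40 mm apart along y; the large rivet stands in one end hole (either), a smaller one in the other, the middle one is empty.
- rivet_grip (a point): Middle of the standing part of the large rivet's straight round pin: 9 mm thick, standing 12 mm proud of the flange's top; its top is 6 mm above this point, the flange's top 6 mm below at the start; z up along the pin. The pin slides into the rivet only under more than 13 N (it holds still up to about 8 N), and stays where it is left.
- rivet_flange (a point): Centre of the underside of the large rivet's flange, a black disc 26 mm wide and 4 mm thick; z up along the pin. Below it is the shank, 12 mm thick and 24 mm long; its lower 10 mm is four round-ended prongs (ends rounded 1.5 mm) that spread as the pin goes down. It stands upright in the block, flange on the block's top. About 31 g.
- rivet_pin (a joint): How far the large rivet's pin is pushed in, m: 0 standing up, 0.012 flush with the top of the flange (hard stop).
- short_rivet: the smaller black rivet in the other end hole of the block: flange 20 mm across, pin 6 mm thick; not for this frame. Origin: centre of its flange's underside.
- magnifier: hand magnifier (80 mm lens ring, 95 mm black handle, 12 mm high) lying on the middle of the backing board. Origin: under the centre of the lens.
- varnish_jar: amber glass jar with a lid, 60 mm across, 85 mm high. Origin: centre of its underside.
- saucer: white saucer of paint, 84 mm across, 18 mm high. Origin: centre of its underside.
- brush_mug: white mug with blue flowers, 86 mm across, 95 mm high, with brushes standing up to about 260 mm high. Origin: centre of its underside.
- round_brush: thin wooden paint brush lying on the table, 215 mm long, 12 mm high. Origin: under its middle.

How it is judged:
By the outcome, as a careful person would: the job done as asked, in the order asked, and still so for the second after the job is handed in, with the robot touching nothing.
It also fails if it takes over 61 s, if anything falls off the work surface, if the arm or the gripper's body presses on something with over 40 N, if the wrist force passes 120 N, or if a joint passes its speed limit or range.

ROBOT

A 6-joint arm with a two-finger parallel gripper is mounted at the origin on the work surface. World frame = base frame: x ahead of the robot, y to its left, z up, the work surface at z = 0. Lengths are in mm, angles in rad, forces in N, time in s.
With the tool pointing down it reaches from about 425 to 950 mm from the base axis. Payload 14.7 kg.
Tool frame: the origin (TCP) lies between the finger pads; the fingertips stand 19 mm ahead of it and the grasp point (between the pads) is the TCP (tip_extent is the distance from the TCP to the fingertips, in mm); z points along the fingers, y is the line along which they close (so a half turn about z gives the same grasp; the last joint's range is limited). The gripper opens to 85 mm and grips with 20 to 120 N. Pads are 22 mm wide; open, the fingers measure 114 mm over their backs; the gripper's body (76 mm by 85 mm) begins 54 mm behind the grasp point. The pads swing forward as they close: fully open they stand 13 mm farther back than shut.
Start: joints at [-1.362, 0.48, 1.596, -0, 1.065, -0.047], TCP at [164.479, -628.839, 250.297] pointing down, gripper open.
Joint ranges: [-2.75, 2.75], [-0.82, 2.05], [0.23, 2.67], [-1.56, 4.7], [0.09, 2.69], [-2.92, 2.92]. Speed limits (rad/s): [1.89, 1.89, 2.39, 3.01, 3.01, 3.01].

INTERFACE

Orientations are given as a unit quaternion [x, y, z, w].
In Python, from station import state, grab_frame, get_calibration, sign_off, tip_extent gives the robot as it stands.
- The arm moves only by the shell command python3 -m inch 'ROWS' [FORCE]. ROWS is JSON, a list of rows, each a list of 3 entries, a list of its own where there are three numbers: the turn, a rotation vector about the tool's x, y, z in rad, then the shift along the tool's x, y, z in m, then the opening, from -1 (shut) to 1 (fully open). In form: [[[wx, wy, wz], [dx, dy, dz], hand], ...]. A call has 1 to 10 rows; each row shifts and turns the commanded pose from where the row before left it, along the tool's axes as they then stand; what a row does not reach is not made up. A row lasts 1/12 s, in which the tool goes at most 41.7 mm and 7.16 degrees, less where a joint would pass 70% of its speed; a pose out of reach is approached as far as the arm can. A call is refused whole if a number of a shift passes 0.0417 or a number of a turn 0.125, either way. A call with a gripper value outside its range is refused whole. The fingers move at their own pace and stop on an object; FORCE is the grip in N (left out, the last holds). Time passes only in rows, so rows that do not move let the fingers close. It gives the time, the measured TCP pose, the force, the opening and the grip force at its end, in the units of the state.
- state(): the state, without advancing time (a new reading comes with each control period).
- grab_frame(name): name is "scene" or "top"; returns (picture, depth): 400x640x3 uint8, red, green, blue; 400x640 float32, mm along the optical axis (not along the pixel's ray), 0 where there is no reading.
- get_calibration(name): a dict with "fx", "fy", "cx", "cy" (pixels), "R" (3x3) and "t" (3): a world point X has camera coordinates R X + t. Camera axes: x right, y down, z forward; pixel columns grow to the right and rows downward; lengths in mm; the calibration is good to about 2 mm. A picture is of the moment at which its call begins. get_calibration takes no time and is no camera call.
- sign_off(): hands the job in; it is judged then, once.
The state is a dict: "clock": time; "joint_positions": joint angles; "joint_velocities": joint speeds; "joint_torque": joint torques, N m; "position": TCP position; "eef_rot": TCP orientation; "ft_force": force on the tool from outside, world axes, zero at the start; "torque": the same for the moment, N m; "grip_width": opening from 0.0 (shut) to 1.0 (fully open); "gripper_force": force on a finger pad.
Only numpy, scipy, OpenCV 4.12 (cv2) and the standard library are available. Lean on these libraries where they do the work, as an engineer would, in place of code of your own. Each camera call takes 0.05 s, during which the arm holds its last target. There are 200 camera calls.

## Working session

There is one attempt and no reset: what is moved stays moved. The work goes in short steps, Python scripts to look and compute and a shell command to move; the robot and the scene stay as the last step left them, time stands still between calls to the robot, and variables do not carry over. Pictures are saved under pics/ and viewed, at most 10 in all, crops included, and the job is handed in when it is done.

```bash
ls; mkdir -p pics; python3 - <<'E'
from station import *
import cv2
print(state(), tip_extent)
for n in("scene","top"):
    p,d=grab_frame(n); cv2.imwrite(f"pics/{n}0.png",p[:,:,::-1]); import numpy as np; np.save(f"pics/{n}0.npy",d); print(get_calibration(n))
E
```

```text
pics
{'clock': 0.0, 'joint_positions': array([-1.36161712e+00,  4.80830223e-01,  1.59688485e+00,  2.63268447e-06,
        1.06507345e+00, -4.66264542e-02]), 'joint_velocities': array([-0.00052186, -0.00123561,  0.00074053,  0.00091101, -0.00033722,
        0.00137653]), 'joint_torque': array([-2.95086080e-03, -9.50649333e+01, -4.30189383e+01, -3.50213977e-04,
        1.24129691e-02, -3.79237633e-05]), 'position': array([ 164.39002256, -628.4678133 ,  249.6693239 ]), 'eef_rot': array([ 9.91831482e-01,  1.27553731e-01, -4.73969490e-05, -5.96052558e-04]), 'ft_force': array([ 0.299146  , -0.52788263, -0.04436524]), 'torque': array([-0.01830013, -0.05539404, -0.00354936]), 'gripper_force': 0.0, 'grip_width': 1.0052498343972145} 19.0
{'fx': 372.23408805403386, 'fy': 372.23408805403386, 'cx': 316.042028683804, 'cy': 200.23577368078335, 'R': array([[ 0.52594764,  0.85044148,  0.0113298 ],
       [ 0.57106101, -0.34323286, -0.74570807],
       [-0.63029232,  0.39867341, -0.66617648]]), 't': array([-312.89517584, -235.74297832, 1503.33871836])}
{'fx': 397.7510686156562, 'fy': 397.7510686156562, 'cx': 319.14366007878544, 'cy': 197.13046914035854, 'R': array([[-0.01532651, -0.99951318,  0.02717546],
       [-0.98791068,  0.01094421, -0.15463736],
       [ 0.15426467, -0.02921698, -0.98759748]]), 't': array([ 33.60894189, 539.83565364, 943.69616564])}
```

View pics/top0.png

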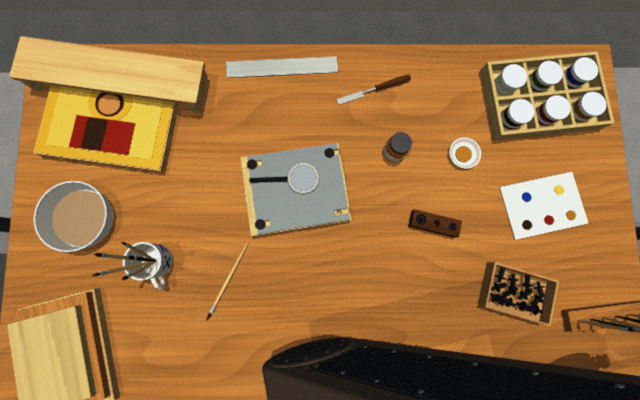

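View pics/scene0.png

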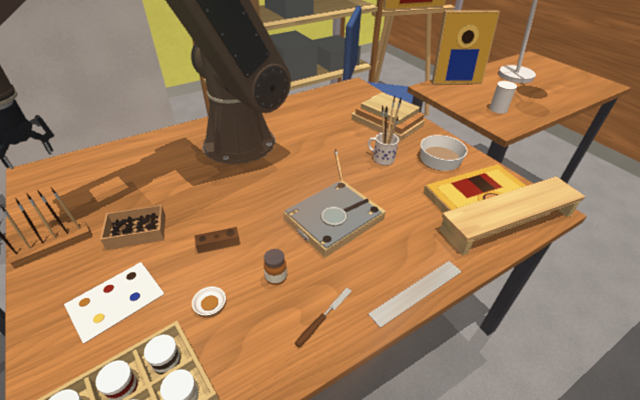

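The top view shows the board at about (297,190) with its empty slot near (340,212), rivets at (252,163), (329,153) and (260,224), and the block at (436,223). I'll enlarge these areas.

```bash
python3 - <<'E'
import cv2,numpy as np
t=cv2.imread("pics/top0.png");s=cv2.imread("pics/scene0.png")
z=lambda i,x,y,w,h,k:cv2.resize(i[y:y+h,x:x+w],None,fx=k,fy=k,interpolation=cv2.INTER_CUBIC)
a=np.hstack([z(t,320,195,40,30,10),z(t,400,200,70,45,400/70)[:300] if 0 else cv2.resize(z(t,404,200,64,48,6.25),(400,300))])
b=np.hstack([z(s,190,220,56,42,400/56)[:300],cv2.resize(z(t,236,138,120,90,1),(400,300),interpolation=cv2.INTER_CUBIC)])
cv2.imwrite("pics/m1.png",np.vstack([a,b]))
E
```

```text
(no output)
```

View pics/m1.png

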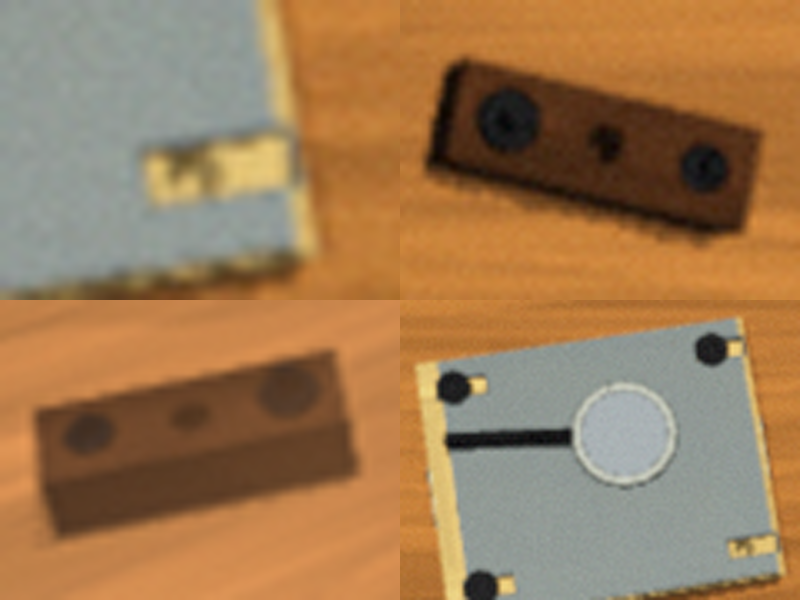

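The large rivet is the left one in the block, at about (421,219). The smaller is at about (453,227). The empty slot spans columns 334.5 to 349.3, with the hole's shadow near 339.5. Next I turn these into coordinates.

```bash
cat > h.py <<'E'
import cv2,numpy as np
from station import *
C={n:get_calibration(n) for n in("top","scene")}
def ray(u,v,z,n="top"):
    c=C[n];R=c["R"];o=-R.T@c["t"];d=R.T@np.array([(u-c["cx"])/c["fx"],(v-c["cy"])/c["fy"],1]);return o+d*(z-o[2])/d[2]
def blobs(m,x0,y0,amin):
    cs,_=cv2.findContours(cv2.resize(m,None,fx=8,fy=8,interpolation=cv2.INTER_CUBIC)//128*255,cv2.RETR_EXTERNAL,cv2.CHAIN_APPROX_NONE)
    for c in cs:
        if cv2.contourArea(c)>amin*64:
            (u,v),(w,h),a=r=cv2.minAreaRect(c)
            yield ((u+.5)/8-.5+x0,(v+.5)/8-.5+y0),(w/8,h/8),a,(cv2.boxPoints(r)+.5)/8-.5+[x0,y0]
E
python3 - <<'E'
from h import *
t=cv2.imread("pics/top0.png");np.set_printoptions(precision=1,suppress=True)
hsv=cv2.cvtColor(t,cv2.COLOR_BGR2HSV)
def go(name,m,x0,y0,x1,y1,amin,z):
    for c,s,a,b in blobs((m[y0:y1,x0:x1]*255).astype(np.uint8),x0,y0,amin):
        print(name,np.array(c),np.array(s),round(a),ray(*c,z)[:2],[ray(*q,z)[:2].round(1).tolist() for q in b])
H,S,V=[hsv[:,:,i].astype(int) for i in range(3)]
go("grey",(S<70)&(V>90),235,135,360,245,2000,40)
go("yel",(S>80)&(V>110),330,204,349,220,20,40)
go("dark",(V<60),236,140,350,238,40,44)
go("flange",(V<75)&(S<110),408,204,468,240,15,38)
go("block",(V<120),400,200,470,245,300,34)
print(t[219,408:436].tolist())
E
```

```text
grey [297.7 188.2] [78.8 94. ] 82 [563.6  79.3] [[646.8, 209.8], [680.8, -24.8], [481.9, -48.7], [451.1, 179.2]]
yel [341.3 209.5] [10.  15.9] 81 [509. -28.] [[518.5, -6.8], [524.2, -45.9], [499.4, -49.1], [493.8, -10.2]]
dark [260. 224.] [8.9 8.9] 90 [475.2 171.6] [[486.2, 182.5], [485.9, 160.9], [464.3, 160.8], [464.6, 182.3]]
dark [268.  179.4] [ 5.3 37. ] 88 [585.7 152.7] [[590.8, 198.6], [593.9, 107.2], [580.6, 106.6], [577.6, 197.9]]
dark [252. 164.] [8.9 8.9] 90 [625.2 192.6] [[636.7, 203.8], [636.5, 181.7], [613.8, 181.5], [614.0, 203.5]]
dark [328.7 152.2] [9.3 8.5] 45 [654.    0.7] [[654.8, 16.5], [670.3, 1.1], [653.1, -15.1], [637.7, 0.3]]
flange [452. 226.] [6.9 6.9] 90 [ 464.7 -302.2] [[473.3, -294.2], [473.1, -311.4], [456.0, -310.2], [456.3, -293.0]]
flange [421.  218.5] [8.9 9.9] 0 [ 484.3 -225.8] [[472.2, -214.0], [496.7, -215.3], [496.5, -237.6], [471.9, -236.2]]
block [434.3 224.2] [53.  20.9] 14 [ 470.  -259.6] [[461.2, -188.4], [511.8, -203.3], [478.9, -331.2], [428.6, -315.2]]
[[52, 105, 165], [21, 49, 81], [4, 13, 21], [12, 15, 27], [19, 34, 58], [25, 45, 83], [24, 44, 84], [28, 49, 76], [15, 28, 40], [25, 26, 28], [31, 30, 29], [15, 19, 14], [10, 7, 8], [15, 16, 16], [23, 24, 21], [32, 31, 32], [25, 21, 23], [25, 28, 29], [23, 36, 62], [28, 53, 94], [28, 53, 95], [26, 48, 89], [33, 53, 90], [26, 46, 83], [23, 44, 81], [16, 40, 77], [19, 41, 77], [24, 42, 70]]
```

```bash
python3 - <<'E'
from h import *
np.set_printoptions(precision=1,suppress=True)
t=cv2.imread("pics/top0.png").astype(float);V=t.max(2)
def cen(w,x0,y0,r):
    a=np.clip(w[y0-r:y0+r+1,x0-r:x0+r+1],0,1);M=cv2.moments(a);return np.array([M["m10"]/M["m00"]+x0-r,M["m01"]/M["m00"]+y0-r])
dark=(110-V)/60
P={}
for k,(x,y) in dict(A=(260,224),B=(252,164),C=(329,152)).items(): c=cen(dark,x,y,7);P[k]=ray(*c,44)[:2];print(k,c,P[k])
D=P["A"]+P["C"]-P["B"];print("hole by parallelogram",D)
c=cen((75-(t[:,:,2]))/30,421,219,6);print("rivet",c,ray(*c,38))
hs=(150-V)/80;c=cen(hs,339,212,3);print("hole dark",c,ray(*c,34))
yx=(P["B"]-P["C"]);yx/=np.linalg.norm(yx);print("slot y dir",yx,np.degrees(np.arctan2(*yx[::-1]))-90)
xa=(P["B"]-P["A"]);print(np.degrees(np.arctan2(*xa[::-1])))
# slot ends/edges: saturation profile
s=(t[:,:,2]-t[:,:,0]);print(s[207:219,331:354].astype(int))
for q in [(334.5,214),(349.3,211.5),(341.9,212.2)]:print(q,ray(*q,40)[:2])
E
```

```text
A [259.9 223.9] [475.5 171.9]
B [251.6 163.9] [625.5 193.5]
C [329.  152.4] [653.5   0.1]
hole by parallelogram [503.4 -21.5]
rivet [420.9 219.2] [ 482.5 -225.4   38. ]
hole dark [338.  209.9] [508.8 -20.2  34. ]
slot y dir [-0.1  1. ] 8.219146850622977
8.184411283864453
[[ -5  -4  -2  -5  -3  -5  -2  -3  -2  -3  -7  -9  -3  -8  -6  -3  27  62
   84 125 138 135 133]
 [ -3  -3  -4  -3  -5  -4  -6  -3  -2  -4   4   9  10  17  35  56  62  53
   62 117 134 131 135]
 [ -4  -4  -2   0   8   6   2   5  16  36  60  70  76  84  98 105 104  81
   48 108 118 124 125]
 [ -1   0  -1  32  63  64  46  49  60  73  91 102 104 106 106 110 106  85
   50 102 111 121 120]
 [ -2  -3  -1  54 104  95  63  66  71  73  83 102 107 110 109 107 109  91
   54  89 111 118 118]
 [ -3  -7  -3  45 100  95  74  85  84  71  81 101 110 112 105 107 108  90
   47  70 106 116 121]
 [ -2  -5  -2  34  94  97  92 102 100  79  86  91  94  94  88  81  72  62
   50  79 111 118 127]
 [ -4  -3  -2  22  78  92  88  85  77  53  57  63  47  31  27  11   3  17
   69 101 116 122 129]
 [ -4  -3  -1   7  37  43  33  30  25   6   0  -1  -3  -4  -3  -5  -7  14
   74 108 118 121 127]
 [ -3  -3  -5  -3   0  -3  -3  -2  -5  -6  -6  -6  -7  -3  -5  -9  -5   8
   60 107 118 126 137]
 [ -3  -2  -5  -6  -6  -6  -3  -1  -5  -8  -5  -4  -4  -5  -6  -2  -7   2
   50 108 119 128 139]
 [  0   0  -8  -1  -2  -6  -3  -4  -4  -6  -4  -6  -4  -5  -6  -4  -6  -3
   42 108 113 124 133]]
(334.5, 214) [497.9 -10.8]
(349.3, 211.5) [503.7 -47.6]
(341.9, 212.2) [502.2 -29.2]
```

```bash
python3 -m inch '[[[0,0,-0.12],[0,0,0],0],[[0,0,-0.12],[0,0,0],0],[[0,0,-0.12],[0,0,0],-0.4],[[0,0,-0.12],[0,0,0],-0.4],[[0,0,-0.12],[0,0,0],-0.4],[[0,0,-0.12],[0,0,0],-0.4],[[0,0,-0.12],[0,0,0],-0.4],[[0,0,-0.12],[0,0,0],-0.4],[[0,0,-0.12],[0,0,0],-0.4],[[0,0,-0.12],[0,0,0],-0.4]]' 40; python3 -m inch '[[[0,0,-0.12],[0,0,0],-0.5],[[0,0,-0.12],[0,0,0],-0.5],[[0,0,-0.01],[0,0,0],-0.5],[[0,0,0],[0.025,0.027,0],-0.5],[[0,0,0],[0.025,0.027,0],-0.5],[[0,0,0],[0.025,0.027,0],-0.5],[[0,0,0],[0.025,0.027,0],-0.5],[[0,0,0],[0.025,0.027,0],-0.5],[[0,0,0],[0.025,0.027,0],-0.5],[[0,0,0],[0.025,0.027,0],-0.5]]'
```

```text
clock: 0.93
position: [164.4, -628.6, 249.9]
eef_rot: [0.745, 0.667, 0.0, -0.0]
ft_force: [-0.3, 0.3, 0.9]
grip_width: 0.299
gripper_force: 0.0
clock: 1.77
position: [328.9, -428.4, 250.2]
eef_rot: [0.66, 0.752, 0.0, -0.0]
ft_force: [0.9, -1.0, -0.3]
grip_width: 0.251
gripper_force: 0.0
```

```bash
python3 -m inch '[[[0,0,-0.012],[0,0,0],-0.5],[[0,0,0],[0.0256,0.0259,0],-0.5],[[0,0,0],[0.0256,0.0259,0],-0.5],[[0,0,0],[0.0256,0.0259,0],-0.5],[[0,0,0],[0.0256,0.0259,0],-0.5],[[0,0,0],[0.0256,0.0259,0],-0.5],[[0,0,0],[0.0256,0.0259,0],-0.5],[[0,0,0],[0.0256,0.0259,0],-0.5],[[0,0,0],[0,0,0.035],-0.5],[[0,0,0],[0,0,0.035],-0.5]]'; python3 -m inch '[[[0,0,0],[0,0,0.035],-0.5],[[0,0,0],[0,0,0.035],-0.5],[[0,0,0],[0,0,0],-0.5]]'; python3 - <<'E'
from h import *
for n,(x,y,w,h) in dict(top=(390,170,80,75),scene=(180,170,80,75)).items():
    p,d=grab_frame(n);globals()[n]=cv2.resize(p[y:y+h,x:x+w,::-1],(400,375),interpolation=cv2.INTER_CUBIC)
cv2.imwrite("pics/m2.png",np.hstack([top,scene]))
E
```

```text
clock: 2.6
position: [483.8, -225.0, 181.0]
eef_rot: [0.654, 0.757, 0.001, 0.002]
ft_force: [0.1, -0.4, -0.8]
grip_width: 0.254
gripper_force: 0.0
clock: 2.85
position: [478.2, -224.4, 105.0]
eef_rot: [0.654, 0.756, -0.001, -0.004]
ft_force: [-2.0, 1.3, -1.2]
grip_width: 0.248
gripper_force: 0.0
```

View pics/m2.png

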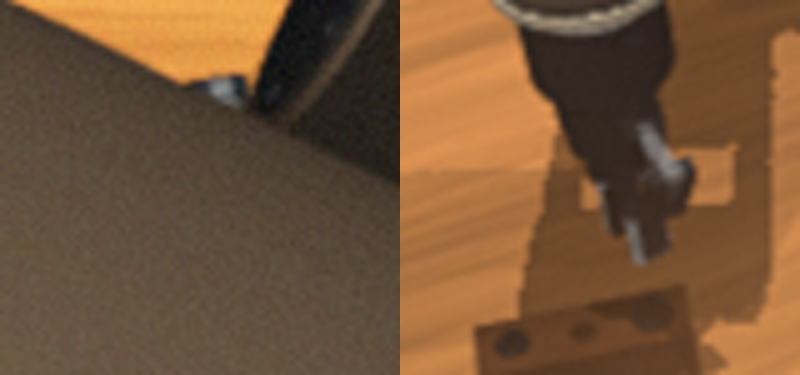

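The top view is blocked by the arm. In the scene view the fingers are coming down over the large rivet, which is at the right end of the block there. I'll settle, check the pose, then go lower.

```bash
python3 -m inch '[[[0,0,0],[0,0,0.015],-0.5],[[0,0,0],[0,0,0.015],-0.5],[[0,0,0],[0,0,0],-0.5],[[0,0,0],[0,0,0],-0.5],[[0,0,0],[0,0,0],-0.5]]'; python3 - <<'E'
from h import *
s=state();print(s['position'],s['eef_rot'])
p,d=grab_frame("scene");cv2.imwrite("pics/m3.png",cv2.resize(p[200:260,185:265,::-1],(800,600),interpolation=cv2.INTER_CUBIC))
c=C["scene"]
for X in([482.5,-225.4,50],[482.5,-225.4,38],s['position']-[0,0,19]):
    q=c["R"]@X+c["t"];print(c["fx"]*q[0]/q[2]+c["cx"],c["fy"]*q[1]/q[2]+c["cy"])
E
```

```text
clock: 3.37
position: [482.2, -226.8, 82.2]
eef_rot: [0.654, 0.757, 0.0, 0.001]
ft_force: [1.0, -0.2, 0.2]
grip_width: 0.25
gripper_force: 0.0
[ 482.23592746 -226.75652874   82.22819068] [6.53569598e-01 7.56865546e-01 2.54015565e-04 1.12288808e-03]
229.47471358351103 227.86596200138854
230.06640497468993 230.7348935456392
228.33061081468546 224.7719995688619
```

View pics/m3.png

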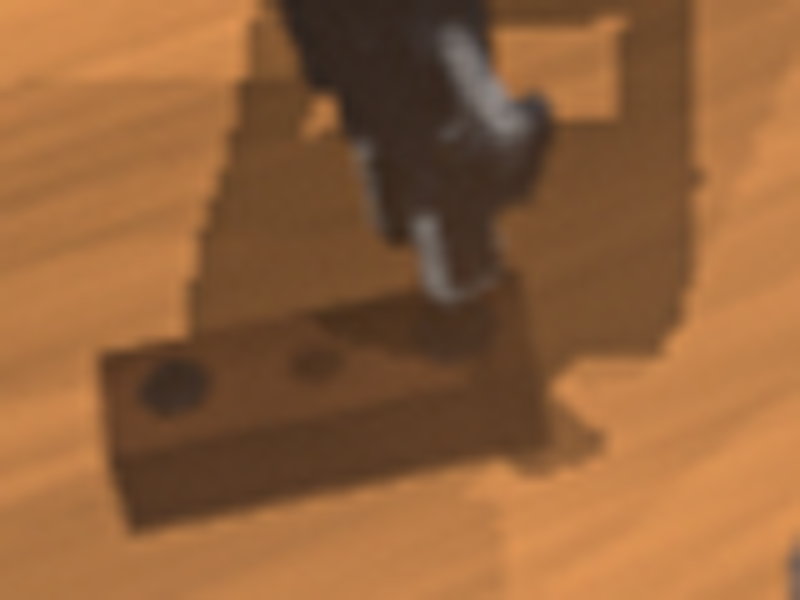

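The fingertips at (230,229) sit just above the large rivet's flange at about (230,232). The position agrees with the estimate, so I'll go down gently.

```bash
python3 -m inch '[[[0,0,0],[0.0013,0.0004,0.006],-0.5],[[0,0,0],[0,0,0.006],-0.5],[[0,0,0],[0,0,0.004],-0.5],[[0,0,0],[0,0,0],-0.5],[[0,0,0],[0,0,0],-0.5]]';python3 -m inch '[[[0,0,0],[0,0,0.003],-0.5],[[0,0,0],[0,0,0.002],-0.5],[[0,0,0],[0,0,0],-0.5],[[0,0,0],[0,0,0],-0.5]]'
```

```text
clock: 3.83
position: [481.2, -224.7, 63.9]
eef_rot: [0.653, 0.757, -0.0, -0.0]
ft_force: [-0.4, 0.1, 0.7]
grip_width: 0.249
gripper_force: 0.0
clock: 4.17
position: [481.5, -224.8, 59.2]
eef_rot: [0.653, 0.757, -0.0, -0.0]
ft_force: [-0.6, -0.0, 0.1]
grip_width: 0.253
gripper_force: 0.0
```

```bash
python3 -m inch '[[[0,0,0],[0,0,0],-0.7],[[0,0,0],[0,0,0],-0.85],[[0,0,0],[0,0,0],-1],[[0,0,0],[0,0,0],-1],[[0,0,0],[0,0,0],-1],[[0,0,0],[0,0,0],-1]]' 30
```

```text
clock: 4.67
position: [481.9, -225.0, 59.5]
eef_rot: [0.653, 0.757, 0.0, 0.0]
ft_force: [3.7, -0.2, 2.5]
grip_width: 0.08
gripper_force: 29.4
```

```bash
python3 -m inch '[[[0,0,0],[0,0,-0.004],-1],[[0,0,0],[0,0,-0.008],-1],[[0,0,0],[0,0,-0.012],-1],[[0,0,0],[0,0,-0.016],-1],[[0,0,0],[0,0,-0.012],-1],[[0,0,0],[0,0,0],-1],[[0,0,0],[0,0,0],-1]]' 40; python3 - <<'E'
from h import *
s=state();print(s['position'],s['grip_width'])
p,d=grab_frame("scene");cv2.imwrite("pics/m4.png",cv2.resize(p[190:250,185:265,::-1],(800,600),interpolation=cv2.INTER_CUBIC))
E
```

```text
clock: 5.25
position: [481.5, -224.9, 112.1]
eef_rot: [0.653, 0.757, 0.0, 0.0]
ft_force: [0.8, -0.4, 0.4]
grip_width: 0.072
gripper_force: 39.3
[ 481.45306558 -224.88233149  112.06167063] 0.07228641075854107
```

View pics/m4.png

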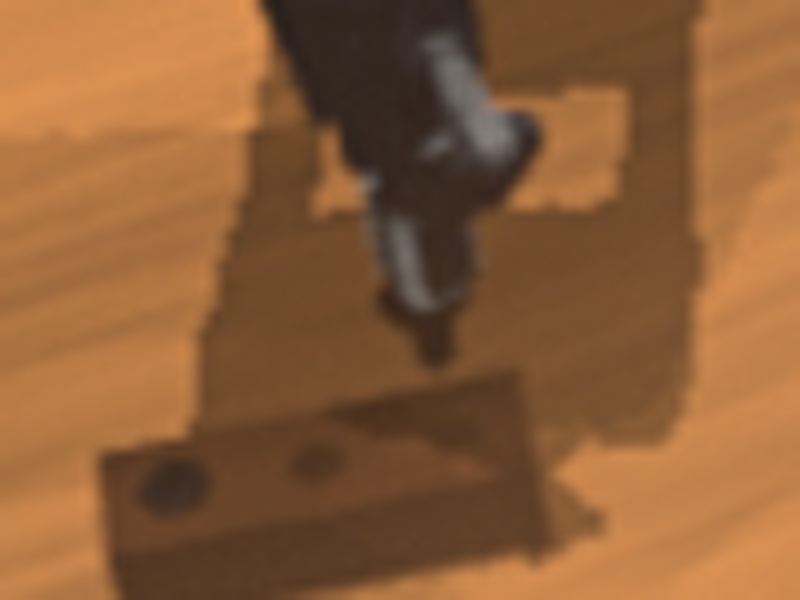

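The rivet is held upright, with its shank visible below the fingers at (228.5,222), and the block's hole is empty. Next I carry it to the slot.

```bash
python3 -m inch '[[[0,0,0],[0.02,0.005,0],-1],[[0,0,0],[0.036,0.0096,0],-1],[[0,0,0],[0.036,0.0096,0],-1],[[0,0,0],[0.036,0.0096,0],-1],[[0,0,0],[0.036,0.0096,0],-1],[[0,0,0],[0.02,0.005,0],-1],[[0,0,0],[0.014,0.003,0.005],-1],[[0,0,0],[0,0,0.005],-1],[[0,0,0],[0,0,0],-1],[[0,0,0],[0,0,0],-1]]'; python3 - <<'E'
from h import *
p,d=grab_frame("scene");c=C["scene"];X=[503,-21,50];q=c["R"]@X+c["t"];u,v=c["fx"]*q[0]/q[2]+c["cx"],c["fy"]*q[1]/q[2]+c["cy"];print(u,v)
x,y=int(u)-40,int(v)-35
cv2.imwrite("pics/m5.png",cv2.resize(p[y:y+60,x:x+80,::-1],(800,600),interpolation=cv2.INTER_CUBIC))
E
```

```text
clock: 6.13
position: [502.7, -21.8, 100.6]
eef_rot: [0.653, 0.757, -0.001, -0.001]
ft_force: [0.2, -0.2, -0.4]
grip_width: 0.071
gripper_force: 39.3
294.6969089558906 207.20266089756942
```

View pics/m5.png

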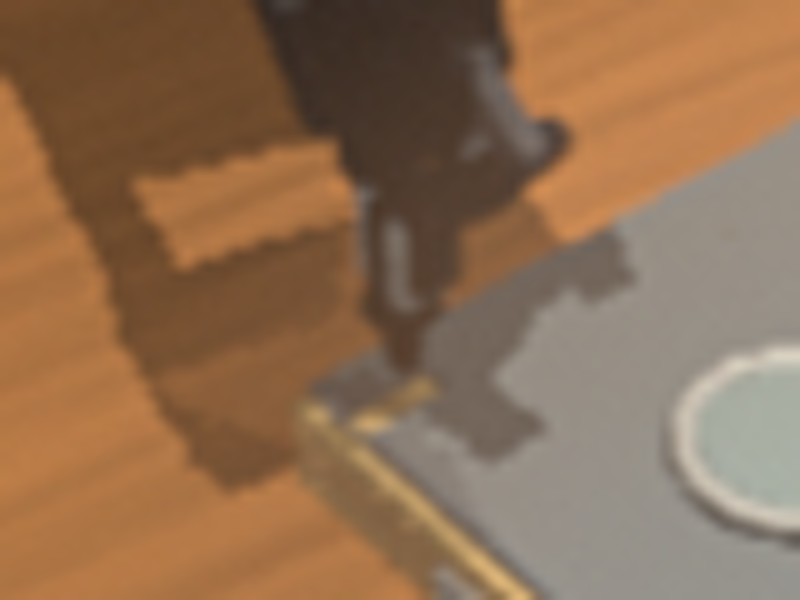

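The shank hangs over the inner half of the slot at about (295,207). I'll descend in small steps and watch the force.

```bash
python3 -m inch '[[[0,0,0],[0,0,0.004],-1],[[0,0,0],[0,0,0.004],-1],[[0,0,0],[0,0,0.002],-1],[[0,0,0],[0,0,0],-1]]'; python3 -m inch '[[[0,0,0],[0,0,0.001],-1],[[0,0,0],[0,0,0.001],-1],[[0,0,0],[0,0,0],-1]]'; python3 -m inch '[[[0,0,0],[0,0,0.001],-1],[[0,0,0],[0,0,0.001],-1],[[0,0,0],[0,0,0],-1]]'
```

```text
clock: 6.52
position: [503.0, -21.8, 90.7]
eef_rot: [0.654, 0.757, -0.0, -0.0]
ft_force: [-0.1, -0.9, -0.1]
grip_width: 0.071
gripper_force: 39.3
clock: 6.77
position: [503.3, -21.5, 89.2]
eef_rot: [0.653, 0.757, -0.0, -0.0]
ft_force: [-0.3, 0.3, -0.8]
grip_width: 0.07
gripper_force: 39.3
clock: 7.02
position: [503.3, -21.4, 87.2]
eef_rot: [0.653, 0.757, -0.0, -0.0]
ft_force: [0.1, -0.4, -0.8]
grip_width: 0.072
gripper_force: 39.3
```

No contact at 87, so the shank is in the slot.

```bash
for i in 1; do :; done; python3 -m inch '[[[0,0,0],[0,0,0.001],-1],[[0,0,0],[0,0,0.001],-1],[[0,0,0],[0,0,0],-1]]'; python3 -m inch '[[[0,0,0],[0,0,0.001],-1],[[0,0,0],[0,0,0.0005],-1],[[0,0,0],[0,0,0],-1]]'
```

```text
clock: 7.27
position: [503.3, -21.4, 85.1]
eef_rot: [0.653, 0.757, -0.0, -0.0]
ft_force: [0.2, 0.6, -1.0]
grip_width: 0.069
gripper_force: 39.3
clock: 7.52
position: [503.3, -21.4, 83.7]
eef_rot: [0.653, 0.757, -0.0, -0.0]
ft_force: [1.0, -0.4, -0.8]
grip_width: 0.075
gripper_force: 39.3
```

```bash
python3 -m inch '[[[0,0,0],[0,0,0.0005],-1],[[0,0,0],[0,0,0.0005],-1],[[0,0,0],[0,0,0],-1]]'
```

```text
clock: 7.77
position: [503.3, -21.4, 82.7]
eef_rot: [0.653, 0.757, -0.0, -0.0]
ft_force: [-0.4, -0.1, 0.1]
grip_width: 0.073
gripper_force: 39.3
```

```bash
python3 -m inch '[[[0,0,0],[0,0,0.0005],-1],[[0,0,0],[0,0,0.0005],-1],[[0,0,0],[0,0,0],-1]]'
```

```text
clock: 8.02
position: [503.3, -21.4, 81.7]
eef_rot: [0.653, 0.757, -0.0, -0.0]
ft_force: [0.6, -0.8, 0.5]
grip_width: 0.069
gripper_force: 39.3
```

```bash
python3 -m inch '[[[0,0,0],[0,0,0.0005],-1],[[0,0,0],[0,0,0.0005],-1],[[0,0,0],[0,0,0],-1]]'
```

```text
clock: 8.27
position: [503.3, -21.4, 80.7]
eef_rot: [0.653, 0.757, -0.0, -0.0]
ft_force: [0.8, -0.4, -1.5]
grip_width: 0.069
gripper_force: 39.3
```

```bash
python3 -m inch '[[[0,0,0],[0,0,0.0005],-1],[[0,0,0],[0,0,0.0005],-1],[[0,0,0],[0,0,0],-1]]'
```

```text
clock: 8.52
position: [503.3, -21.4, 79.7]
eef_rot: [0.653, 0.757, -0.0, -0.0]
ft_force: [0.0, -0.5, -1.0]
grip_width: 0.069
gripper_force: 39.3
```

It is in the hole, 4 mm below ledge height with no resistance.

```bash
python3 -m inch '[[[0,0,0],[0,0,0.001],-1],[[0,0,0],[0,0,0.001],-1],[[0,0,0],[0,0,0.001],-1],[[0,0,0],[0,0,0],-1]]'
```

```text
clock: 8.85
position: [503.2, -21.4, 76.6]
eef_rot: [0.653, 0.757, -0.0, -0.0]
ft_force: [-0.7, -0.4, -0.7]
grip_width: 0.071
gripper_force: 39.3
```

```bash
python3 -m inch '[[[0,0,0],[0,0,0.001],-1],[[0,0,0],[0,0,0.001],-1],[[0,0,0],[0,0,0.001],-1],[[0,0,0],[0,0,0],-1]]'
```

```text
clock: 9.18
position: [503.2, -21.4, 73.6]
eef_rot: [0.653, 0.757, -0.0, -0.0]
ft_force: [0.1, -0.2, 0.1]
grip_width: 0.07
gripper_force: 39.3
```

```bash
python3 -m inch '[[[0,0,0],[0,0,0.001],-1],[[0,0,0],[0,0,0.001],-1],[[0,0,0],[0,0,0.001],-1],[[0,0,0],[0,0,0],-1]]'
```

```text
clock: 9.52
position: [503.2, -21.4, 70.6]
eef_rot: [0.653, 0.757, -0.0, -0.0]
ft_force: [-1.0, 0.1, -0.5]
grip_width: 0.07
gripper_force: 39.3
```

```bash
python3 -m inch '[[[0,0,0],[0,0,0.001],-1],[[0,0,0],[0,0,0.001],-1],[[0,0,0],[0,0,0],-1]]'
```

```text
clock: 9.77
position: [503.3, -21.4, 68.6]
eef_rot: [0.653, 0.757, -0.0, -0.0]
ft_force: [-0.0, 0.2, -0.3]
grip_width: 0.072
gripper_force: 39.3
```

```bash
python3 -m inch '[[[0,0,0],[0,0,0.001],-1],[[0,0,0],[0,0,0.0005],-1],[[0,0,0],[0,0,0],-1]]'
```

```text
clock: 10.02
position: [503.3, -21.4, 67.2]
eef_rot: [0.653, 0.757, -0.0, -0.0]
ft_force: [0.1, 0.5, -1.3]
grip_width: 0.069
gripper_force: 39.3
```

```bash
python3 -m inch '[[[0,0,0],[0,0,0.0005],-1],[[0,0,0],[0,0,0.0003],-1],[[0,0,0],[0,0,0],-1]]'
```

```text
clock: 10.27
position: [503.3, -21.4, 66.4]
eef_rot: [0.653, 0.757, -0.0, -0.0]
ft_force: [0.3, 0.7, -0.5]
grip_width: 0.069
gripper_force: 39.3
```

```bash
python3 -m inch '[[[0,0,0],[0,0,0.0003],-1],[[0,0,0],[0,0,0.0002],-1],[[0,0,0],[0,0,0],-1]]'
```

```text
clock: 10.52
position: [503.3, -21.4, 66.0]
eef_rot: [0.653, 0.757, -0.0, -0.0]
ft_force: [-0.1, 0.3, -0.2]
grip_width: 0.074
gripper_force: 39.3
```

```bash
python3 -m inch '[[[0,0,0],[0,0,0.0003],-1],[[0,0,0],[0,0,0],-1],[[0,0,0],[0,0,0],-1]]'
```

```text
clock: 10.77
position: [503.3, -21.4, 65.7]
eef_rot: [0.653, 0.757, -0.0, -0.0]
ft_force: [-0.1, 0.6, -0.1]
grip_width: 0.073
gripper_force: 39.3
```

```bash
python3 -m inch '[[[0,0,0],[0,0,0.0003],-1],[[0,0,0],[0,0,0],-1],[[0,0,0],[0,0,0],-1]]'
```

```text
clock: 11.02
position: [503.4, -21.4, 65.5]
eef_rot: [0.653, 0.757, 0.0, 0.0]
ft_force: [-0.7, 1.2, 1.5]
grip_width: 0.071
gripper_force: 39.6
```

```bash
python3 -m inch '[[[0,0,0],[0,0,0.0002],-1],[[0,0,0],[0,0,0],-1],[[0,0,0],[0,0,0],-1]]'
```

```text
clock: 11.27
position: [503.4, -21.4, 65.4]
eef_rot: [0.653, 0.757, 0.0, 0.0]
ft_force: [-1.4, 0.7, 6.4]
grip_width: 0.071
gripper_force: 40.2
```

The flange meets the board at 65.4, which is the height expected for home. I'll relax, release and rise clear of the pin.

```bash
python3 -m inch '[[[0,0,0],[0,0,-0.0003],-1],[[0,0,0],[0,0,0],-0.8],[[0,0,0],[0,0,0],-0.6],[[0,0,0],[0,0,0],-0.6],[[0,0,0],[0,0,-0.004],-0.6],[[0,0,0],[0,0,-0.01],-0.6],[[0,0,0],[0,0,-0.012],-0.6],[[0,0,0],[0,0,-0.008],-0.8],[[0,0,0],[0,0,0],-1],[[0,0,0],[0,0,0],-1]]'; python3 -m inch '[[[0,0,0],[0,0,0],-1],[[0,0,0],[0,0,0],-1]]'; python3 - <<'E'
from h import *
p,d=grab_frame("scene");x,y=255,180
cv2.imwrite("pics/m6.png",cv2.resize(p[y:y+60,x:x+80,::-1],(800,600),interpolation=cv2.INTER_CUBIC))
E
```

```text
clock: 12.1
position: [503.9, -21.5, 100.2]
eef_rot: [0.653, 0.757, 0.0, 0.001]
ft_force: [-0.5, 0.1, 0.4]
grip_width: -0.005
gripper_force: 0.0
clock: 12.27
position: [503.0, -21.4, 99.1]
eef_rot: [0.653, 0.757, -0.0, -0.0]
ft_force: [0.5, 0.5, 0.4]
grip_width: 0.002
gripper_force: 0.0
```

View pics/m6.png

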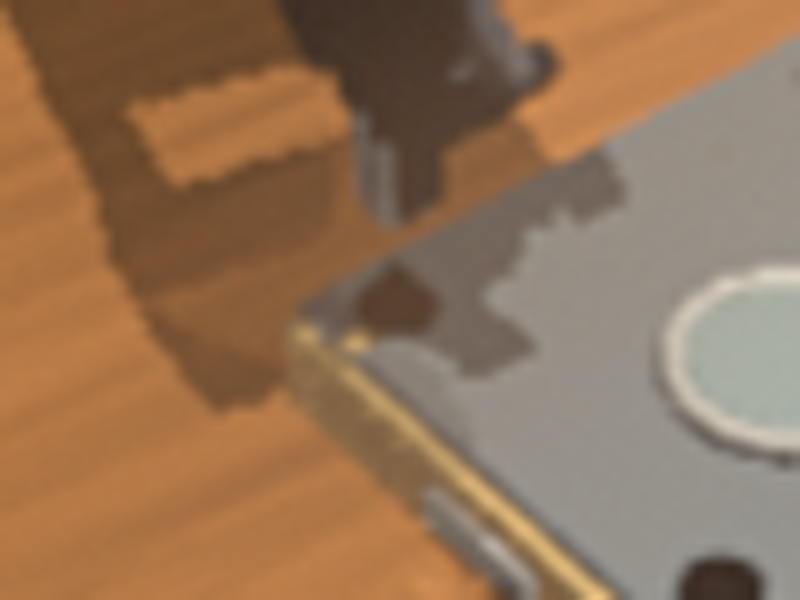

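The rivet's flange is flat on the board at (294.5,210) with the pin standing up. The shut fingers are above it, so now I press the pin.

```bash
python3 -m inch '[[[0,0,0],[0,0,0.01],-1],[[0,0,0],[0,0,0.008],-1],[[0,0,0],[0,0,0.002],-1],[[0,0,0],[0,0,0.001],-1],[[0,0,0],[0,0,0],-1]]';  python3 -m inch '[[[0,0,0],[0,0,0.001],-1],[[0,0,0],[0,0,0.001],-1],[[0,0,0],[0,0,0.0005],-1],[[0,0,0],[0,0,0],-1]]'
```

```text
clock: 12.73
position: [503.0, -21.4, 77.9]
eef_rot: [0.653, 0.757, -0.0, -0.0]
ft_force: [-0.1, 0.5, 0.7]
grip_width: 0.001
gripper_force: 0.0
clock: 13.07
position: [503.4, -21.5, 76.1]
eef_rot: [0.653, 0.757, 0.0, 0.0]
ft_force: [-0.2, 0.4, -0.1]
grip_width: -0.001
gripper_force: 0.0
```

```bash
python3 -m inch '[[[0,0,0],[0,0,0.0005],-1],[[0,0,0],[0,0,0.0005],-1],[[0,0,0],[0,0,0],-1]]'
```

```text
clock: 13.32
position: [503.4, -21.4, 75.0]
eef_rot: [0.653, 0.757, 0.0, 0.0]
ft_force: [0.3, -0.2, 0.8]
grip_width: 0.001
gripper_force: 0.5
```

```bash
python3 -m inch '[[[0,0,0],[0,0,0.0005],-1],[[0,0,0],[0,0,0.0005],-1],[[0,0,0],[0,0,0],-1]]'
```

```text
clock: 13.57
position: [503.5, -21.4, 74.4]
eef_rot: [0.653, 0.757, 0.0, 0.0]
ft_force: [-1.5, 0.7, 11.0]
grip_width: -0.001
gripper_force: 5.2
```

```bash
python3 -m inch '[[[0,0,0],[0,0,0.0005],-1],[[0,0,0],[0,0,0.0005],-1],[[0,0,0],[0,0,0.0005],-1],[[0,0,0],[0,0,0],-1]]'
```

```text
clock: 13.9
position: [503.5, -21.4, 72.9]
eef_rot: [0.653, 0.757, 0.0, 0.0]
ft_force: [-1.5, -0.6, 12.2]
grip_width: 0.003
gripper_force: 5.9
```

The pin is sliding at about 12 N.

```bash
python3 -m inch '[[[0,0,0],[0,0,0.0007],-1],[[0,0,0],[0,0,0.0007],-1],[[0,0,0],[0,0,0.0007],-1],[[0,0,0],[0,0,0.0007],-1],[[0,0,0],[0,0,0]  ,-1]]'
```

```text
clock: 14.32
position: [503.5, -21.4, 70.1]
eef_rot: [0.653, 0.757, 0.0, 0.0]
ft_force: [-2.3, -0.3, 11.2]
grip_width: -0.003
gripper_force: 5.6
```

```bash
python3 -m inch '[[[0,0,0],[0,0,0.0007],-1],[[0,0,0],[0,0,0.0007],-1],[[0,0,0],[0,0,0.0007],-1],[[0,0,0],[0,0,0.0007],-1],[[0,0,0],[0,0,0.0007],-1],[[0,0,0],[0,0,0],-1]]'
```

```text
clock: 14.82
position: [503.5, -21.4, 66.6]
eef_rot: [0.653, 0.757, 0.0, 0.0]
ft_force: [-1.9, 0.2, 10.6]
grip_width: -0.002
gripper_force: 5.6
```

```bash
python3 -m inch '[[[0,0,0],[0,0,0.0006],-1],[[0,0,0],[0,0,0.0006],-1],[[0,0,0],[0,0,0.0006],-1],[[0,0,0],[0,0,0],-1]]'
```

```text
clock: 15.15
position: [503.5, -21.5, 64.8]
eef_rot: [0.653, 0.757, 0.0, 0.0]
ft_force: [-2.0, -0.3, 12.5]
grip_width: -0.006
gripper_force: 5.8
```

```bash
python3 -m inch '[[[0,0,0],[0,0,0.0005],-1],[[0,0,0],[0,0,0.0005],-1],[[0,0,0],[0,0,0.0003],-1],[[0,0,0],[0,0,0],-1]]'
```

```text
clock: 15.48
position: [503.5, -21.4, 63.6]
eef_rot: [0.653, 0.757, 0.0, 0.0]
ft_force: [-2.6, 0.6, 12.3]
grip_width: 0.003
gripper_force: 6.0
```

```bash
python3 -m inch '[[[0,0,0],[0,0,0.0003],-1],[[0,0,0],[0,0,0.0003],-1],[[0,0,0],[0,0,0],-1]]'
```

```text
clock: 15.73
position: [503.5, -21.4, 63.0]
eef_rot: [0.653, 0.757, 0.0, 0.0]
ft_force: [-2.2, 0.5, 12.9]
grip_width: 0.003
gripper_force: 6.5
```

```bash
python3 -m inch '[[[0,0,0],[0,0,0.0003],-1],[[0,0,0],[0,0,0],-1],[[0,0,0],[0,0,0],-1]]'
```

```text
clock: 15.98
position: [503.5, -21.4, 63.0]
eef_rot: [0.653, 0.757, 0.0, 0.0]
ft_force: [-3.6, 1.0, 18.9]
grip_width: 0.0
gripper_force: 9.8
```

```bash
python3 -m inch '[[[0,0,0],[0,0,0.0003],-1],[[0,0,0],[0,0,0],-1],[[0,0,0],[0,0,0],-1]]'
```

```text
clock: 16.23
position: [503.6, -21.4, 62.9]
eef_rot: [0.653, 0.757, 0.0, 0.0]
ft_force: [-5.7, 0.1, 26.5]
grip_width: 0.003
gripper_force: 13.1
```

It is firmly stopped, at the flush height and under 30 N. I'll withdraw and check.

```bash
python3 -m inch '[[[0,0,0],[0,0,-0.002],-1],[[0,0,0],[0,0,-0.01],-1],[[0,0,0],[0,0,-0.03],-1],[[0,0,0],[0,0,-0.04],-1],[[0,0,0],[0,0,-0.04],-1],[[0,0,0],[-0.04,0,0],-1],[[0,0,0],[-0.04,0,0],-1],[[0,0,0],[-0.04,0,0],-1],[[0,0,0],[-0.04,0,0],-1],[[0,0,0],[0,0,0],-1]]'; python3 -m inch '[[[0,0,0],[0,0,0],-1],[[0,0,0],[0,0,0],-1],[[0,0,0],[0,0,0],-1]]'; python3 - <<'E'
from h import *
p,d=grab_frame("scene");x,y=255,180
a=cv2.resize(p[y:y+60,x:x+80,::-1],(400,300),interpolation=cv2.INTER_CUBIC)
q,d=grab_frame("top")
b=cv2.resize(q[138:238,236:369,::-1],(400,300),interpolation=cv2.INTER_CUBIC)
cv2.imwrite("pics/m7.png",np.vstack([np.hstack([a,b]),cv2.resize(p[150:,150:550,::-1],(800,300*1))[:300]]))
E
```

```text
clock: 17.07
position: [528.2, -185.8, 184.9]
eef_rot: [0.654, 0.756, 0.0, 0.002]
ft_force: [-1.8, 0.0, 0.9]
grip_width: -0.001
gripper_force: 0.0
clock: 17.32
position: [526.4, -178.8, 184.0]
eef_rot: [0.653, 0.757, -0.0, -0.0]
ft_force: [-0.0, -0.1, 1.3]
grip_width: -0.001
gripper_force: 0.0
```

View pics/m7.png

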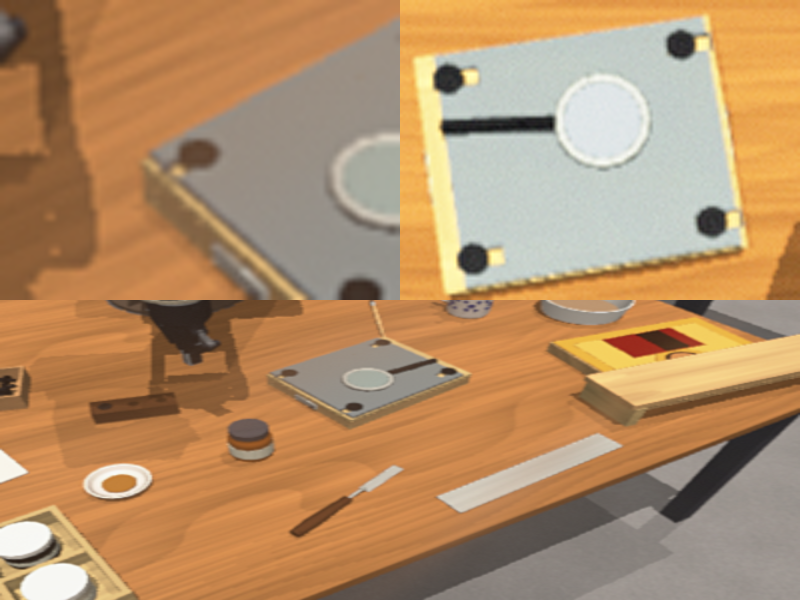

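All four corners match: the new rivet lies flat and flush at top pixel (339,212), and nothing else has moved.

```bash
python3 -c "from station import *; print(sign_off())"
```

```text
the job is handed in; nothing more can be done
None
```

The last corner is fastened: the large rivet went in until its flange lay on the board, its pin was then pressed flush (highest force reading about 27 N), and the job was handed in at about 17 s.

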